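# Put the bottle away and lap the two-leaf chest shut

## Task

Lift the short screw-cap bottle (not the tall spout bottle) straight up out of its rack pocket by its cap and set it down gently, upright, in the free half of the white drug chest beside the bottle already kept there. Then shut the chest so that its edges lap: first the rear leaf with the stepped edge, fully down, while the front leaf is still standing well open, and last the front leaf whose flange laps over it, until both lie flush. Leave the other bottles standing where they belong, and leave the pen and the forceps where they lie.

Things in the scene. Friction and masses are not known exactly. Their poses are not given: they have to be found in the camera images.
- chest: White steel drug chest with an open top under a two-leaf lid, fixed to the trolley. Origin: centre of its underside. Outside 170 mm along its x (front is -x), 140 mm along its y, rim 134 mm above the origin; walls 6 mm, inner floor 6 mm above the origin, inside 158 x 128 mm. Thin carrying handles stand 13 mm off its two y sides at 86 mm height.
- rear_leaf (a joint): Angle of the rear leaf (aluminium, 180 g, no handle): 0 = shut flat on the rim; 1.6 to 1.9 at the start (upright, leaning outwards a little); stop at 2.0. 140 mm wide along the hinge. The hinge is stiff (0.12 N m friction): the leaf stays where it is left; push it shut on its outer face, about 2 N at the free edge.
- rear_leaf_hinge (a point): Middle of the rear leaf's hinge line, which runs along the chest's y at chest x = +85, z = 134 mm. The leaf's underside passes through it; shut, the 10 mm thick leaf fills z 134 to 144 mm and reaches 77 mm towards -x; then a stepped (rebated) edge, only its lower 4 mm, goes on to 92 mm.
- front_leaf (a joint): Angle of the front leaf (aluminium, 180 g, bar handle): 0 = shut flat on the rim; 1.6 to 1.9 at the start; stop at 2.0. Stiff hinge, 140 mm wide, like the rear leaf. If it is shut first, its flange holds the rear leaf up. The bar handle on its outer face is 70 mm long along the hinge direction, 36 mm from the hinge, and stands 24 mm off the face.
- front_leaf_hinge (a point): Middle of the front leaf's hinge line, along the chest's y at chest x = -85, z = 134 mm. The leaf's underside passes through it; shut, the 10 mm thick leaf fills z 134 to 144 mm and reaches 76 mm towards +x; then a flange, only its upper 4.5 mm, goes on to 91 mm and laps over the rear leaf's stepped edge.
- rear_leaf_edge (a point): Point on the outer (upper when shut) face of the rear leaf, mid-width, 77 mm from the hinge, where the step begins; moves with the leaf.
- front_leaf_edge (a point): Point on the outer (upper when shut) face of the front leaf, mid-width, at the free end of the flange, 91 mm from the hinge; moves with the leaf.
- screw_bottle: The bottle to put away: round screw-cap medicine bottle with white cap, 116 mm tall, body 41 mm in diameter; cap 32 mm in diameter, from 96 mm up to the top. Origin: centre of its underside, z up along the bottle. About 140 g. Stands in one of the rack's two pockets.
- rack: White block with two round pockets, fixed to the trolley: 155 mm along its x, 66 mm along its y, 80 mm high. Origin: centre of its underside. Pockets 45 mm in diameter at x = -41 and +41 mm, y = 0; their floor is 6 mm above the origin (74 mm deep), so that only the shoulder and cap of the screw-cap bottle stand out.
- spout_bottle: Tall squeeze bottle with a pointed spout, 178 mm tall, 41 mm in diameter, in the other pocket of the rack; stays there. Origin: centre of its underside.
- stored_bottle: Screw-cap bottle already standing in the chest, 119 mm tall, 44 mm in diameter, in the front half (chest x about -42 mm); stays there. Origin: centre of its underside.
- marker_pen: Pen, 139 mm long, 13 mm thick, lying along the trolley's rear rail; stays there. Origin: centre of its underside.
- forceps: Thumb forceps, 137 x 20 x 10 mm, lying along the trolley's front rail; stay there. Origin: centre of their underside.

How it is judged:
By the outcome, as a careful person would: the job done as asked, in the order asked, and still so for the second after the job is handed in, with the robot touching nothing.
It also fails if it takes over 72 s, if anything falls off the work surface, if the arm or the gripper's body presses on something with over 40 N, if the wrist force passes 120 N, or if a joint passes its speed limit or range.

## Robot

A 6-joint arm with a two-finger parallel gripper is mounted at the origin on a cart in front of the work surface, level with it; the furniture and walls round the work are solid. World frame = base frame: x ahead of the robot, y to its left, z up, the work surface at z = 0. Lengths are in m, angles in rad, forces in N, time in s.
With the tool pointing down it reaches from about 0.35 to 0.85 m from the base axis. Payload 8.1 kg.
Tool frame: the origin (TCP) lies on the mounting face of the last link; the fingertips stand 186 mm ahead of it and the grasp point (between the pads) lies 167 mm ahead of it (grip_point_offset is the distance from the TCP to the grasp point, in m); z points along the fingers, y is the direction in which the jaws open and shut (so a half turn about z gives the same grasp; the last joint's range is limited). The gripper opens to 93 mm and grips with 3 to 60 N. Pads are 15 mm wide; open, the fingers measure 128 mm over their backs; the gripper's body (75 mm by 188 mm) begins 65 mm behind the grasp point.
Start: joints at [1.069, 0.13, 1.488, -0, 1.523, -0.085], TCP at [0.243, 0.549, 0.405] pointing down, gripper open.
Joint ranges: [-2.96, 2.96], [-0.89, 2.26], [0.02, 2.5], [-1.34, 4.48], [0, 2.73], [-2.66, 2.66]. Speed limits (rad/s): [2.39, 2.39, 2.79, 3.14, 3.14, 3.14].

## Interface

Orientations are given as a rotation vector (axis times angle).
In Python, from plant import read_state, read_camera, close_job, grip_point_offset gives the robot as it stands.
- The arm moves only by the shell command python3 -m creep 'ROWS' [OPENING] [FORCE]. ROWS is JSON, a list of rows, each a list of 2 entries, a list of its own where there are three numbers: the shift along the tool's x, y, z in cm, then the turn, a rotation vector about the tool's x, y, z in degrees. In form: [[[tx, ty, tz], [rx, ry, rz]], ...]. A call has 1 to 12 rows; each row shifts and turns the commanded pose from where the row before left it, along the tool's axes as they then stand; what a row does not reach is not made up. A row lasts 1/12 s, in which the tool goes at most 41.7 mm and 7.16 degrees, less where a joint would pass 70% of its speed; a pose out of reach is approached as far as the arm can. A call is refused whole if a number of a shift passes 4.17 or a number of a turn 7.16, either way. A call with a gripper value outside its range is refused whole. OPENING is the opening in per cent of the stroke, from 0 (shut) to 100 (fully open), set as the call begins (- or left out, the last holds). The fingers move at their own pace and stop on an object; FORCE is the grip in N (left out, the last holds). Time passes only in rows, so rows that do not move let the fingers close. It gives the time, the measured TCP pose, the force and the opening at its end, in the units of the state.
- read_state(): the state, without advancing time (a new reading comes with each control period).
- read_camera(name): name is "scene" or "side" or "wrist"; returns a dict with "img" (384x512x3 uint8, red, green, blue), "K" (3x3 intrinsics, pixels), "T" (4x4, takes a point from camera to world coordinates). Camera axes: x right, y down, z forward; pixel columns grow to the right and rows downward; lengths in m; the calibration is good to about 2 mm. A picture is of the moment at which its call begins. There is no depth.
- close_job(): hands the job in, once; it reports no verdict.
The state is a dict: "t": time; "q": joint angles; "dq": joint speeds; "joint_torque": joint torques, N m; "tool_pos": TCP position; "orientation": TCP orientation; "force": force on the tool from outside, world axes, zero at the start; "wrist_torque": the same for the moment, N m; "opening": finger opening in m.
Only numpy, scipy, OpenCV 4.12 (cv2) and the standard library are available. Lean on these libraries where they do the work, as an engineer would, in place of code of your own. Each camera call takes 0.05 s, during which the arm holds its last target.

## Working session

There is one attempt and no reset: what is moved stays moved. The work goes in short steps, Python scripts to look and compute and a shell command to move; the robot and the scene stay as the last step left them, time stands still between calls to the robot, and variables do not carry over. Pictures are saved under pics/ and viewed, and the job is handed in when it is done.

```bash
ls; mkdir -p pics; python3 - <<'E'
from plant import *
import cv2
print(read_state(), grip_point_offset)
for n in ["scene","side","wrist"]:
    c=read_camera(n); cv2.imwrite(f"pics/{n}0.png",c["img"][:,:,::-1]); print(n,c["K"].tolist(),c["T"].round(4).tolist())
E
```

```text
pics
{'t': 0.0, 'q': array([ 1.06859177e+00,  1.31133005e-01,  1.48926197e+00,  1.38737554e-05,
        1.52301491e+00, -8.54183118e-02]), 'dq': array([-0.00162747,  0.00100026, -0.00180515,  0.00105105,  0.00175978,
        0.00059869]), 'joint_torque': array([ 1.03999020e-03, -5.59808135e+01, -4.91774869e+01,  7.68421311e-02,
        3.52886994e-02, -2.43086952e-04]), 'tool_pos': array([0.24277035, 0.54844003, 0.40371348]), 'orientation': array([-6.49847164e-01, -3.07309387e+00,  2.72539925e-03]), 'force': array([ 0.64291525, -1.15777361,  0.59604721]), 'wrist_torque': array([-0.00336771, -0.00828757, -0.01761208]), 'opening': 0.09312836427460187} 0.1673
scene [[475.4442300374353, 0.0, 252.6643561694351], [0.0, 475.4442300374353, 186.00613525465084], [0.0, 0.0, 1.0]] [[-0.6122, -0.3941, 0.6855, -0.0547], [-0.7907, 0.3108, -0.5275, 0.5755], [-0.0051, -0.8649, -0.5019, 0.5615], [0.0, 0.0, 0.0, 1.0]]
side [[363.8752182257118, 0.0, 250.4586618660589], [0.0, 363.8752182257118, 192.8309810039498], [0.0, 0.0, 1.0]] [[-0.2135, 0.7558, -0.6191, 1.0673], [0.9769, 0.1731, -0.1256, 0.2263], [0.0122, -0.6316, -0.7752, 0.7626], [0.0, 0.0, 0.0, 1.0]]
wrist [[285.241871699253, 0.0, 253.55315352635026], [0.0, 285.241871699253, 192.6709806803279], [0.0, 0.0, 1.0]] [[0.4063, 0.8862, 0.2228, 0.1814], [0.9137, -0.3936, -0.1006, 0.5749], [-0.0015, 0.2445, -0.9696, 0.3845], [0.0, 0.0, 0.0, 1.0]]
```

View pics/scene0.png

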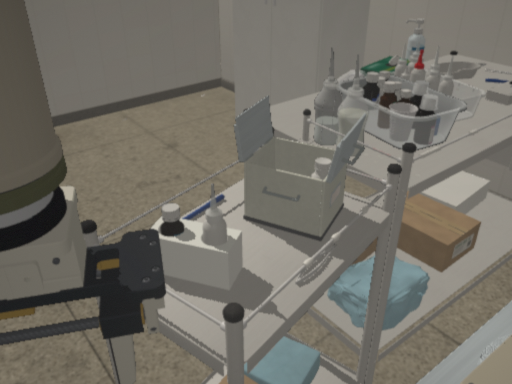

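View pics/side0.png

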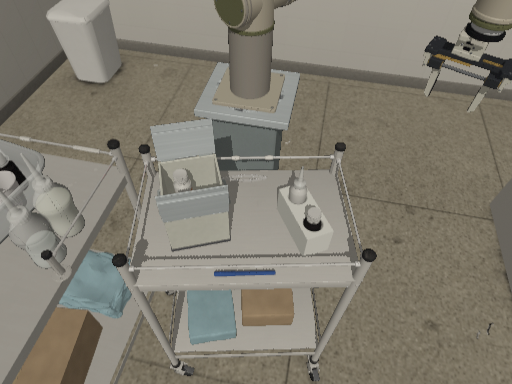

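View pics/wrist0.png

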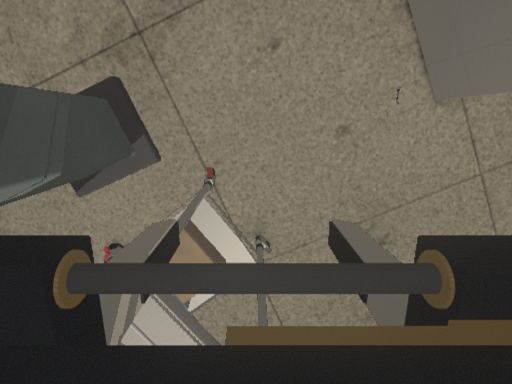

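```bash
python3 - <<'E'
import cv2
a=cv2.imread("pics/scene0.png"); b=cv2.imread("pics/side0.png")
cv2.imwrite("pics/s_chest.png",cv2.resize(a[85:245,220:400],None,fx=4,fy=3.7,interpolation=2)[:600] if 0 else cv2.resize(a[90:240,220:400],None,fx=4,fy=4,interpolation=2))
cv2.imwrite("pics/s_rack.png",cv2.resize(a[170:300,130:270],None,fx=4,fy=4,interpolation=2))
cv2.imwrite("pics/d_chest.png",cv2.resize(b[110:260,130:270],None,fx=4,fy=4,interpolation=2))
cv2.imwrite("pics/d_rack.png",cv2.resize(b[150:290,210:370],None,fx=4,fy=4,interpolation=2))
E
```

```text
(no output)
```

View pics/s_chest.png

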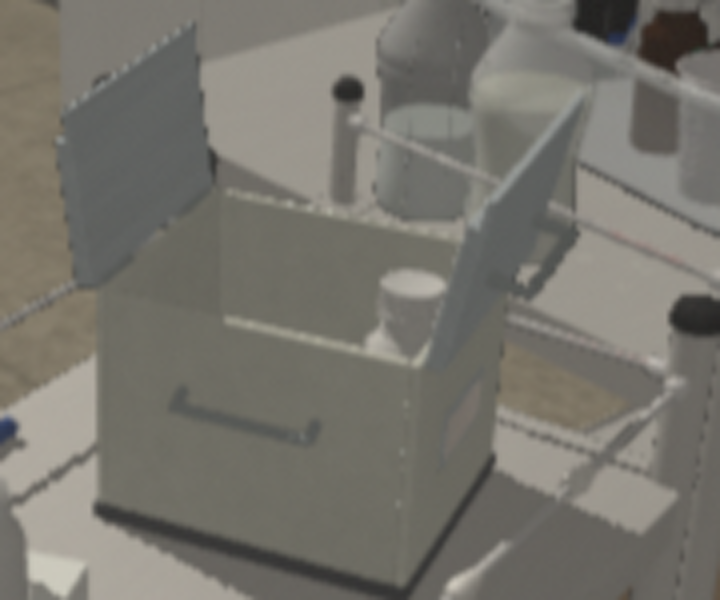

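View pics/s_rack.png

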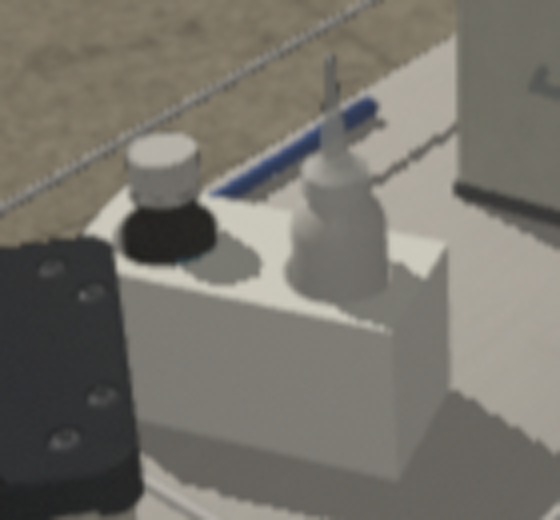

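View pics/d_chest.png

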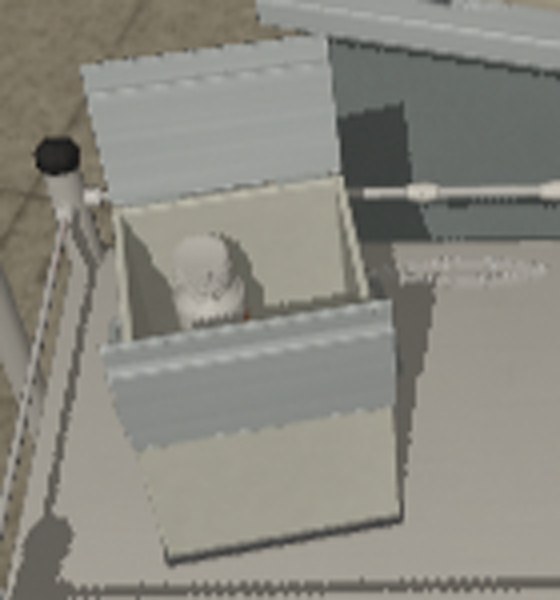

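View pics/d_rack.png

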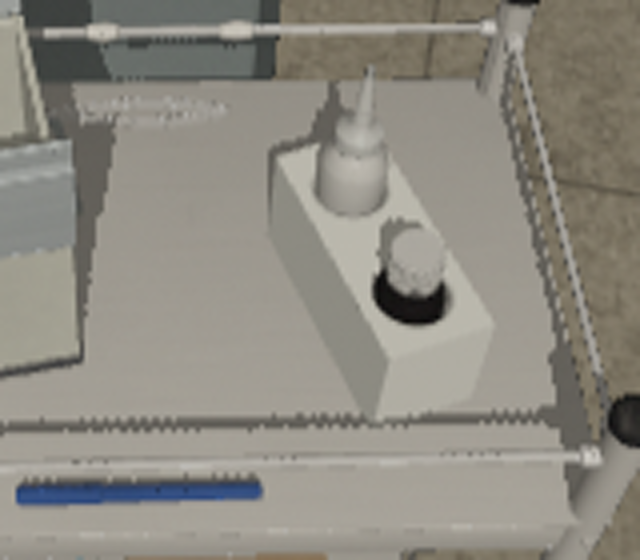

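```bash
cat > h.py <<'E'
import numpy as np, cv2
from scipy.optimize import least_squares
from scipy.spatial.transform import Rotation as R
CAM={"scene":(np.array([[475.444,0,252.664],[0,475.444,186.006],[0,0,1]]),np.array([[-0.6122,-0.3941,0.6855,-0.0547],[-0.7907,0.3108,-0.5275,0.5755],[-0.0051,-0.8649,-0.5019,0.5615],[0,0,0,1]])),
"side":(np.array([[363.875,0,250.459],[0,363.875,192.831],[0,0,1]]),np.array([[-0.2135,0.7558,-0.6191,1.0673],[0.9769,0.1731,-0.1256,0.2263],[0.0122,-0.6316,-0.7752,0.7626],[0,0,0,1]]))}
def proj(c,p):
    K,T=CAM[c] if isinstance(c,str) else c
    q=T[:3,:3].T@(np.asarray(p)-T[:3,3]); u=K@q; return u[:2]/u[2]
def tri(obs):
    f=lambda p: np.concatenate([proj(c,p)-uv for c,uv in obs])
    r=least_squares(f,[0.5,0.2,0.1]); return r.x, np.abs(r.fun).max()
E
python3 - <<'E'
from h import *
pr=lambda n,o: print(n,*[np.round(v,4) for v in tri(o)])
pr("cap top",[("scene",(171.2,206.2)),("side",(210+417/4,150+245/4))])
pr("spout tip",[("scene",(212.5,184.3)),("side",(302.5,166.8))])
pr("rack lowx lowy top",[("scene",(241.8,231.3)),("side",(278.8,188.8))])
pr("rack highx lowy top",[("scene",(161,217.5)),("side",(307,240))])
pr("chest front +y rim",[("scene",(323.75,180.5)),("side",(215.7,154.5))])
pr("chest rear +y bottom",[("scene",(244.2,217.5)),("side",(230.5,240))])
# chest fit
C=[("scene",(323.75,180.5),(-85,70,134)),("side",(215.7,154.5),(-85,70,134)),("side",(158.7,161.7),(-85,-70,134)),
("scene",(244.2,162.5),(85,70,134)),("side",(230.5,240),(85,70,0)),("side",(172,250),(85,-70,0)),("scene",(244.2,217.5),(85,70,0)),("scene",(321.2,237.5),(-85,70,0))]
def W(p,v): 
    v=np.array(v)/1e3; c,s=np.cos(p[2]),np.sin(p[2]); return np.array([p[0]+c*v[0]-s*v[1],p[1]+s*v[0]+c*v[1],v[2]+p[3]])
r=least_squares(lambda p: np.concatenate([proj(c,W(p,v))-uv for c,uv,v in C]),[0.55,0,0,0])
print("chest",r.x.round(4),r.fun.round(1))
# rack
D=[("scene",(228,252.5),(-77.5,33,80)),("scene",(241.8,231.3),(-77.5,-33,80)),("side",(278.8,188.8),(-77.5,-33,80)),("side",(307,240),(77.5,-33,80)),("side",(333,231.3),(77.5,33,80)),("side",(210+378/4,150+416/4),(77.5,-33,0)),("scene",(130+398/4,170+478/4),(-77.5,33,0))]
r=least_squares(lambda p: np.concatenate([proj(c,W(p,v))-uv for c,uv,v in D]),[0.5,0.25,0.4,0])
print("rack",r.x.round(4),r.fun.round(1), W(r.x,(41,0,6)),W(r.x,(-41,0,6)))
E
```

```text
cap top [0.5756 0.268  0.1234] 0.6563
spout tip [0.5061 0.226  0.183 ] 0.6913
rack lowx lowy top [0.4925 0.1795 0.0786] 0.342
rack highx lowy top [0.6223 0.2662 0.0754] 0.3523
chest front +y rim [0.4643 0.0139 0.1338] 0.769
chest rear +y bottom [0.6148 0.0852 0.0029] 0.7631
chest [ 0.5679 -0.0144  0.4366  0.0015] [ 1.   0.1 -0.7 -2.2 -1.9 -0.8 -1.8 -1.  -0.9 -0.2 -0.2  0.5 -0.8  0.8
 -1.3  2.7]
rack [0.539  0.2497 0.5927 0.    ] [-0.1  0.5 -0.4 -0.8 -0.5 -0.5  0.4 -1.2  0.7 -1.6 -1.6  2.9 -0.1  0.7] [0.57302164 0.27263989 0.00603206] [0.50500871 0.22683332 0.00603206]
```

```bash
python3 -m creep '[[[0,0,-4],[0,0,-7.16]],[[0,0,-4],[0,0,-7.16]],[[0,0,0],[0,0,-7.16]],[[0,0,0],[0,0,-7.16]],[[0,0,0],[0,0,-7.16]],[[0,0,0],[0,0,-7.16]],[[0,0,0],[0,0,-7.16]],[[0,0,0],[0,0,-7.16]]]'
cat >> h.py <<'E'
from plant import read_state
def state():
    s=read_state(); Rm=R.from_rotvec(s["orientation"]).as_matrix(); return s,Rm,s["tool_pos"]+Rm[:,2]*0.1673
def to(g,yaw=None):
    "cm shift in tool axes to bring grasp point to g; turn to put tool y at yaw (deg)"
    s,Rm,gp=state()
    print("t %.2f gp"%s["t"],gp.round(4),"yaw %.2f"%np.degrees(np.arctan2(Rm[1,1],Rm[0,1])),"tilt",Rm[:,2].round(4),"F",s["force"].round(1),"open %.4f"%s["opening"])
    if g is not None: print("shift cm",(Rm.T@(np.array(g)-gp)*100).round(2))
E
python3 -c "
from h import *
to((0.574,0.270,0.30))
# posts
for n,a,b in [('lowx+y',(233,313),(340,147)),('highx+y',(89,228),(369,255)),('lowx-y',(394,170),(145,150)),('highx-y',(307,113),(121,261))]: print(n,tri([('scene',a),('side',b)]))
"
```

```text
t: 0.82
tool_pos: [0.2428, 0.5486, 0.4843]
orientation: [0.912, -3.006, 0.001]
force: [0.6, 0.4, 0.4]
opening: 0.093
t 0.82 gp [0.2428 0.5485 0.317 ] yaw 123.76 tilt [-4.e-04 -6.e-04 -1.e+00] F [0.6 0.4 0.4] open 0.0930
shift cm [-12.06 -41.56   1.71]
lowx+y (array([0.32942448, 0.31462532, 0.09673676]), np.float64(0.3795787822248258))
highx+y (array([0.64219808, 0.39270541, 0.09548012]), np.float64(1.0642390401598618))
lowx-y (array([ 0.4529129 , -0.18247225,  0.0949934 ]), np.float64(0.6589793815824407))
highx-y (array([ 0.74254299, -0.1436041 ,  0.1017714 ]), np.float64(20.27066288301569))
```

```bash
python3 -m creep '[[[-1.2,-4,0],[0,0,0]],[[-1.2,-4,0],[0,0,0]],[[-1.2,-4,0],[0,0,0]],[[-1.2,-4,0],[0,0,0]],[[-1.2,-4,0],[0,0,0]],[[-1.2,-4,0],[0,0,0]],[[-1.2,-4,0],[0,0,0]],[[-1.2,-4,0],[0,0,0]],[[-1.2,-4,0],[0,0,0]],[[-1.2,-4,0],[0,0,0]],[[0,-1.5,0],[0,0,0]],[[0,0,0],[0,0,0]]]'
python3 -c "
from h import *
from plant import read_camera
to((0.574,0.270,0.30))
for n in ['wrist','scene']:
  c=read_camera(n); cv2.imwrite('pics/%s1.png'%n,c['img'][:,:,::-1]); np.savez('c_%s1.npz'%n,K=c['K'],T=c['T'])
  print(c['T'][:3,3])
"
```

```text
t: 1.82
tool_pos: [0.573, 0.2655, 0.4836]
orientation: [0.895, -3.01, 0.002]
force: [0.9, -0.7, -0.2]
opening: 0.0931
t 1.82 gp [0.5728 0.2653 0.3163] yaw 123.13 tilt [-0.0012 -0.0015 -1.    ] F [ 0.9 -0.7 -0.2] open 0.0931
shift cm [-0.36  0.33  1.62]
[0.51680768 0.22770942 0.46433971]
[-0.05470163  0.57551155  0.56150402]
```

View pics/wrist1.png

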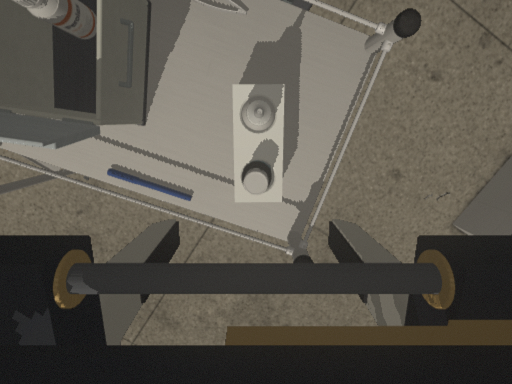

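View pics/scene1.png

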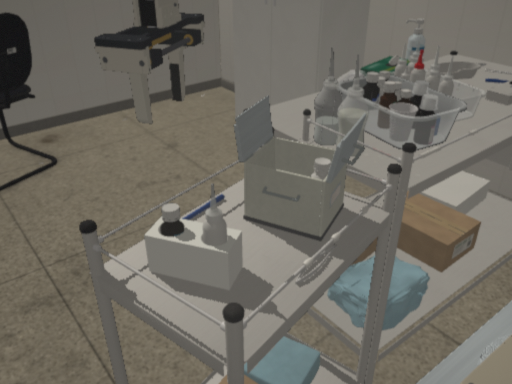

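```bash
python3 -c "
import cv2
a=cv2.imread('pics/wrist1.png')
cv2.imwrite('pics/w1r.png',cv2.resize(a[75:215,215:305],None,fx=4,fy=4,interpolation=2))
cv2.imwrite('pics/w1c.png',cv2.resize(a[0:150,0:160],None,fx=4,fy=4,interpolation=2))
a=cv2.imread('pics/scene1.png')
cv2.imwrite('pics/s1r.png',cv2.resize(a[170:300,130:260],None,fx=4,fy=4,interpolation=2))
"
```

```text
(no output)
```

View pics/w1r.png

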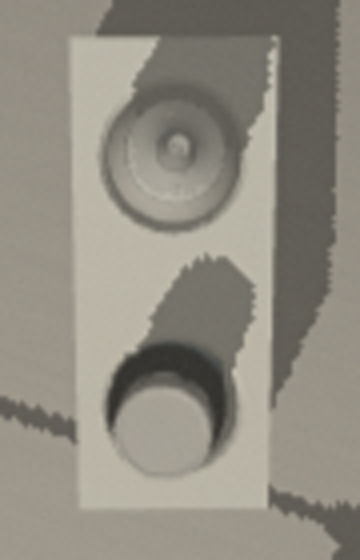

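View pics/w1c.png

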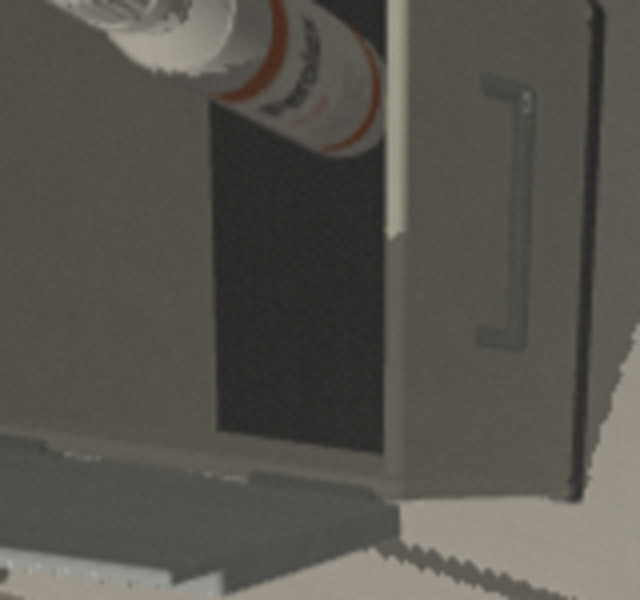

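View pics/s1r.png

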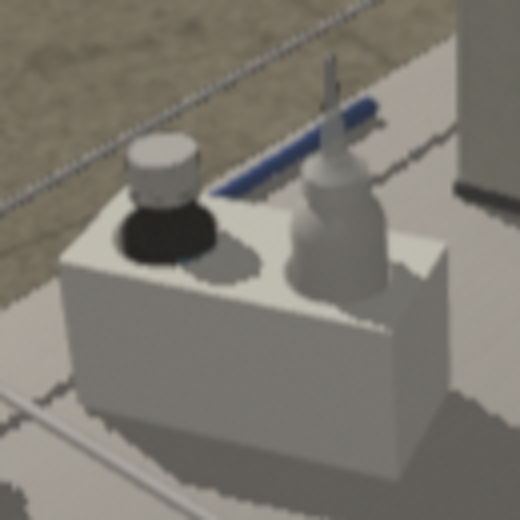

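```bash
cat >> h.py <<'E'
def W(p,v): 
    v=np.array(v)/1e3; c,s=np.cos(p[2]),np.sin(p[2]); return np.array([p[0]+c*v[0]-s*v[1],p[1]+s*v[0]+c*v[1],v[2]+p[3]])
def loadcam(n):
    d=np.load('c_%s.npz'%n); return (d['K'],d['T'])
E
python3 - <<'E'
from h import *
w=loadcam("wrist1")
P=lambda x,y,ox,oy:(ox+x/4-.375,oy+y/4-.375)
wr=lambda x,y:P(x,y,215,75); wc=lambda x,y:P(x,y,0,0)
sr=lambda x,y:P(x,y,130,170); sc=lambda x,y:P(x,y,220,90)
dr=lambda x,y:P(x,y,210,150); dc=lambda x,y:P(x,y,130,110)
print("cap",[np.round(v,4) for v in tri([(w,wr(162,431)),("scene",sr(164,146))])],[np.round(v,4) for v in tri([(w,wr(162,431)),("scene",sr(164,146)),("side",dr(418,245))])])
print("spout",[np.round(v,4) for v in tri([(w,wr(178,145)),("scene",sr(330,55)),("side",dr(370,67))])])
D=[("scene",sr(392,330),(-77.5,33,80)),("scene",sr(447,243),(-77.5,-33,80)),("scene",sr(60,262),(77.5,33,80)),("side",dr(275,155),(-77.5,-33,80)),("side",dr(388,358),(77.5,-33,80)),("side",dr(492,323),(77.5,33,80)),
(w,wr(70,37),(-77.5,-33,80)),(w,wr(280,37),(-77.5,33,80)),(w,wr(78,508),(77.5,-33,80)),(w,wr(268,508),(77.5,33,80))]
r=least_squares(lambda p: np.concatenate([proj(c,W(p,v))-uv for c,uv,v in D]),[0.5,0.25,0.4,0])
print("rack",r.x.round(4),r.fun.round(1), W(r.x,(41,0,116)).round(4),W(r.x,(-41,0,6)).round(4))
C=[("scene",sc(415,362),(-85,70,134)),("side",dc(343,178),(-85,70,134)),("side",dc(115,207),(-85,-70,134)),
("scene",sc(97,290),(85,70,134)),("side",dc(402,520),(85,70,0)),("side",dc(168,560),(85,-70,0)),("scene",sc(97,510),(85,70,0)),("scene",sc(405,588),(-85,70,0)),
(w,wc(405,495),(85,70,134)),(w,wc(218,430),(79,-64+128*0,6))]
C[-1]=(w,wc(578,497),(85,70,0))
r=least_squares(lambda p: np.concatenate([proj(c,W(p,v))-uv for c,uv,v in C]),[0.55,0,0,0],loss="soft_l1")
print("chest",r.x.round(4),(np.concatenate([proj(c,W(r.x,v))-uv for c,uv,v in C])).round(1), "target",W(r.x,(34,0,6)))
to(None)
E
```

```text
cap [array([0.5763, 0.2684, 0.1239]), np.float64(0.4473)] [array([0.5762, 0.2685, 0.1241]), np.float64(0.4926)]
spout [array([0.5062, 0.2266, 0.1847]), np.float64(0.6184)]
rack [5.400e-01 2.494e-01 5.775e-01 5.000e-04] [-0.5  0.7 -0.1  0.  -1.4 -0.4  0.1 -0.2  0.1 -0.1  0.6 -0.1 -0.2 -0.4
 -0.6 -0.4 -0.1 -0.3 -0.4 -0.3] [0.5743 0.2718 0.1165] [0.5056 0.2271 0.0065]
chest [ 0.5667 -0.0141  0.4396  0.0019] [ 1.9  0.6 -0.3 -2.3 -1.3 -0.8 -1.2 -0.5 -0.2 -0.4  0.5  0.5 -0.2  1.4
 -0.5  3.8 -1.   1.2  0.2 -0.3] target [5.97445173e-01 3.49176469e-04 7.85441357e-03]
t 1.92 gp [0.5706 0.2686 0.3169] yaw 123.32 tilt [-1.3e-03  1.0e-04 -1.0e+00] F [-0.5  0.3 -0.9] open 0.0928
```

```bash
python3 - <<'E'
from h import *
from plant import read_camera
A=[]
for i in range(6):
    c=read_camera("wrist"); s,Rm,g=state(); A.append(np.r_[g,c["T"][:3,3],np.degrees(np.arctan2(Rm[1,1],Rm[0,1]))]); print(A[-1].round(4))
print(np.mean(A,0).round(4))
print(Rm.T@(np.mean(A,0)[3:6]-(s["tool_pos"])))
E
```

```text
[  0.5701   0.2695   0.3172   0.5147   0.2306   0.4649 123.4069]
[  0.5698   0.27     0.3174   0.5142   0.2314   0.4652 123.4683]
[  0.5698   0.2702   0.3176   0.514    0.2318   0.4654 123.5031]
[  0.5698   0.2703   0.3177   0.5139   0.232    0.4655 123.5158]
[  0.5699   0.2702   0.3177   0.5139   0.2321   0.4656 123.5149]
[  0.57     0.2701   0.3178   0.5139   0.232    0.4656 123.5087]
[  0.5699   0.27     0.3176   0.5141   0.2317   0.4654 123.4863]
[ 0.06775448 -0.0011469   0.01965578]
```

```bash
python3 -c "
from h import *
to((0.576,0.269,0.1155))"
python3 -m creep '[[[-0.4,-0.4,2],[0,0,0]],[[0,0,3],[0,0,0]],[[0,0,3],[0,0,0]],[[0,0,3],[0,0,0]],[[0,0,3],[0,0,0]],[[0,0,2],[0,0,0]],[[0,0,1.5],[0,0,0]],[[0,0,1],[0,0,0]],[[0,0,0],[0,0,0]],[[0,0,0],[0,0,0]],[[0,0,0],[0,0,0]],[[0,0,0],[0,0,0]]]'
python3 -c "
from h import *
from plant import read_camera
to((0.576,0.269,0.1155))
for n in ['wrist','scene','side']:
  c=read_camera(n); cv2.imwrite('pics/%s2.png'%n,c['img'][:,:,::-1])
a=cv2.imread('pics/scene2.png')[100:290,100:270]; b=cv2.imread('pics/side2.png')[120:270,240:370]
cv2.imwrite('pics/m2.png',np.hstack([cv2.resize(a,(400,450)),cv2.resize(b,(390,450))]))
"
```

```text
t 2.22 gp [0.57   0.2701 0.3178] yaw 123.51 tilt [ 3.e-04  3.e-04 -1.e+00] F [-0.   0.3  0.5] open 0.0931
shift cm [-0.43 -0.42 20.23]
t: 3.22
tool_pos: [0.5769, 0.2681, 0.3018]
orientation: [-0.902, 3.006, 0.0]
force: [-0.1, 0.2, 0.4]
opening: 0.093
t 3.22 gp [0.5774 0.2683 0.1345] yaw 123.41 tilt [ 0.0029  0.0011 -1.    ] F [-0.1  0.2  0.4] open 0.0930
shift cm [0.08 0.14 1.9 ]
```

View pics/m2.png

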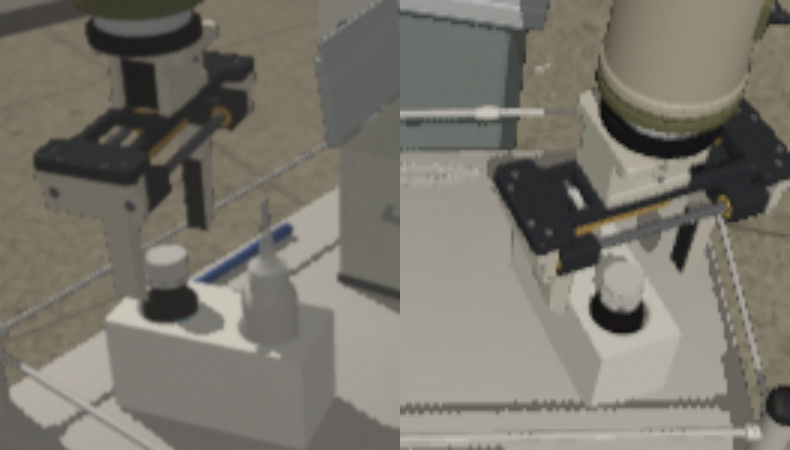

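View pics/wrist2.png

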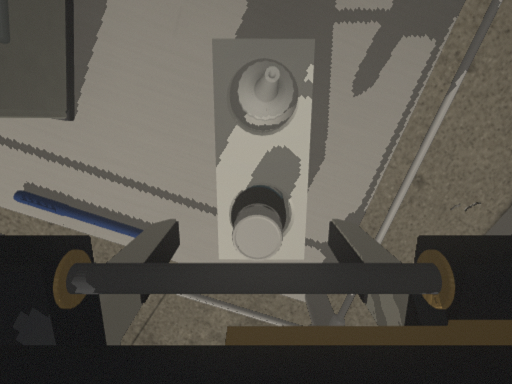

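```bash
python3 -c "
from h import *
from plant import read_camera
c=read_camera('wrist'); cv2.imwrite('pics/wrist3.png',c['img'][:,:,::-1]); np.savez('c_wrist3.npz',K=c['K'],T=c['T'])
to((0.576,0.269,0.1155))
cv2.imwrite('pics/w3.png',cv2.resize(c['img'][180:270,210:310,::-1],None,fx=5,fy=5,interpolation=2))
"
```

```text
t 3.42 gp [0.5768 0.2679 0.1334] yaw 123.40 tilt [ 1.4e-03  5.0e-04 -1.0e+00] F [0.9 0.1 0.7] open 0.0931
shift cm [0.01 0.14 1.79]
```

View pics/w3.png

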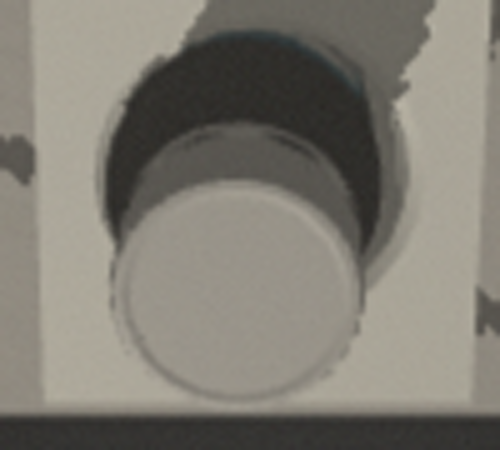

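```bash
python3 -c "
from h import *
w=loadcam('wrist3')
d=w[1][:3,:3]@np.linalg.inv(w[0])@np.array([257.6,237.4,1]);o=w[1][:3,3]
for z in (.122,.124): print(o+d*(z-o[2])/d[2])
P=lambda x,y,ox,oy:(ox+x/4-.375,oy+y/4-.375)
print(tri([(w,(257.6,237.4)),('scene',P(164,146,130,170)),('side',P(418,245,210,150)),(loadcam('wrist1'),P(162,431,215,75))]))
print(o+d*.1886)
"
```

```text
[0.57652286 0.26939253 0.122     ]
[0.57582328 0.26889621 0.124     ]
(array([0.5758781 , 0.26878067, 0.12411732]), np.float64(0.5267887111128857))
[0.58210183 0.27335055 0.10605061]
```

```bash
python3 -m creep '[[[0,0.1,0.9],[0,0,0]],[[0,0,0.9],[0,0,0]],[[0,0,0],[0,0,0]],[[0,0,0],[0,0,0]],[[0,0,0],[0,0,0]],[[0,0,0],[0,0,0]]]'
python3 -c "
from h import *
to((0.576,0.269,0.1155))"
python3 -m creep '[[[0,0,0],[0,0,0]],[[0,0,0],[0,0,0]],[[0,0,0],[0,0,0]],[[0,0,0],[0,0,0]],[[0,0,0],[0,0,0]],[[0,0,0],[0,0,0]],[[0,0,0],[0,0,0]],[[0,0,0],[0,0,0]],[[0,0,0],[0,0,0]],[[0,0,0],[0,0,0]]]' 0 20
python3 -c "
from h import *
to((0.576,0.269,0.1155))"
```

```text
t: 3.92
tool_pos: [0.5759, 0.2686, 0.2818]
orientation: [-0.903, 3.009, 0.0]
force: [-0.2, 0.1, 0.3]
opening: 0.0931
t 3.92 gp [0.5759 0.2686 0.1145] yaw 123.39 tilt [ 1.e-04  0.e+00 -1.e+00] F [-0.2  0.1  0.3] open 0.0931
shift cm [-0.03  0.03 -0.1 ]
t: 4.75
tool_pos: [0.5754, 0.269, 0.2817]
orientation: [0.903, -3.008, -0.002]
force: [-1.5, 3.2, 2.3]
opening: 0.032
t 4.75 gp [0.5752 0.2691 0.1144] yaw 123.41 tilt [-1.3e-03  9.0e-04 -1.0e+00] F [-1.5  3.2  2.3] open 0.0320
shift cm [-0.06 -0.05 -0.11]
```

```bash
python3 -m creep '[[[0,0,-0.5],[0,0,0]],[[0,0,-1],[0,0,0]],[[0,0,-1.5],[0,0,0]],[[0,0,-2],[0,0,0]],[[0,0,-2],[0,0,0]],[[0,0,-2],[0,0,0]],[[0,0,-2.5],[0,0,0]],[[0,0,-3],[0,0,0]],[[0,0,-3],[0,0,0]],[[0,0,-2.5],[0,0,0]],[[0,0,-2.5],[0,0,0]],[[0,0,-2],[0,0,0]]]'
python3 -c "
from h import *
from plant import read_camera
to((0.597,0.001,0.362))
for n in ['wrist','scene','side']:
  c=read_camera(n); cv2.imwrite('pics/%s4.png'%n,c['img'][:,:,::-1]); np.savez('c_%s4.npz'%n,K=c['K'],T=c['T'])
a=cv2.imread('pics/scene4.png')[50:290,100:270]; b=cv2.imread('pics/side4.png')[100:270,240:370]
cv2.imwrite('pics/m4.png',np.hstack([cv2.resize(a,(400,550)),cv2.resize(b,(390,550))]))
to(None)
"
```

```text
t: 5.75
tool_pos: [0.5756, 0.2681, 0.5306]
orientation: [-0.901, 3.006, -0.001]
force: [0.9, 0.9, -0.6]
opening: 0.0315
t 5.75 gp [0.5761 0.2681 0.3633] yaw 123.37 tilt [ 3.4e-03  4.0e-04 -1.0e+00] F [ 0.9  0.9 -0.6] open 0.0315
shift cm [ 12.95 -23.46   0.12]
t 5.90 gp [0.5767 0.2686 0.3624] yaw 123.38 tilt [ 0.005   0.0014 -1.    ] F [-0.9  0.1 -1.6] open 0.0318
```

View pics/m4.png

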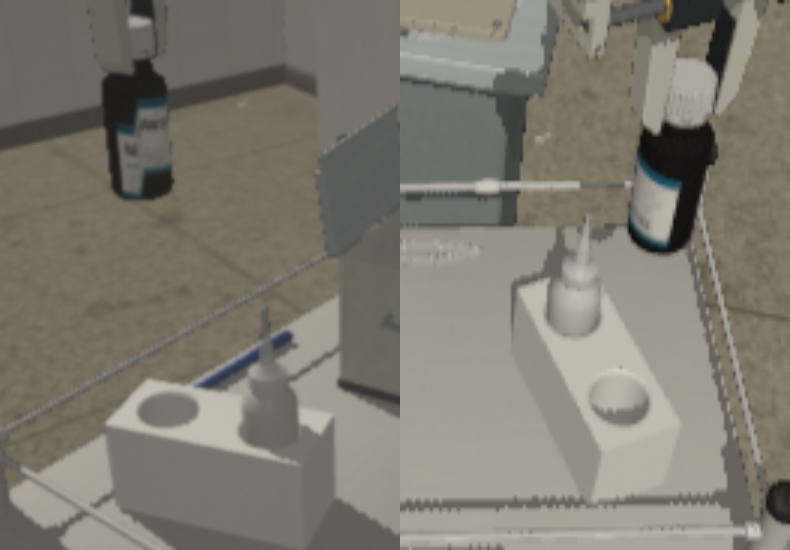

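View pics/wrist4.png

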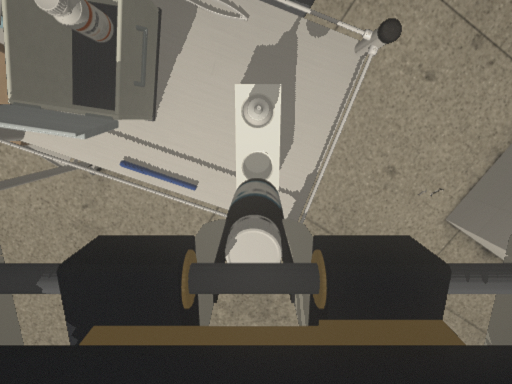

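```bash
python3 -m creep '[[[0,0,-0.5],[0,0,2]],[[0,0,-0.5],[0,0,4]],[[0,0,0],[0,0,2.1]],[[0,0,0],[0,0,0]],[[0,0,0],[0,0,0]]]'
python3 -c "
from h import *
to((0.597,0.001,0.372))"
```

```text
t: 6.32
tool_pos: [0.5758, 0.2684, 0.5347]
orientation: [0.689, -3.062, 0.001]
force: [0.0, 0.1, -1.7]
opening: 0.0316
t 6.32 gp [0.5754 0.2682 0.3674] yaw 115.37 tilt [-0.0025 -0.0012 -1.    ] F [ 0.   0.1 -1.7] open 0.0316
shift cm [  9.49 -25.07  -0.43]
```

```bash
python3 -m creep '[[[0.5,-1.25,0],[0,0,0]],[[1,-2.5,0],[0,0,0]],[[1,-2.7,0],[0,0,0]],[[1,-2.7,0],[0,0,0]],[[1,-2.7,0],[0,0,0]],[[1,-2.7,0],[0,0,0]],[[1,-2.7,0],[0,0,0]],[[1,-2.7,0],[0,0,0]],[[1,-2.6,0],[0,0,0]],[[0.6,-1.5,0],[0,0,0]],[[0.4,-1,0],[0,0,0]],[[0,0,0],[0,0,0]]]'
python3 -m creep '[[[0,0,0],[0,0,0]],[[0,0,0],[0,0,0]],[[0,0,0],[0,0,0]],[[0,0,0],[0,0,0]]]'
python3 -c "
from h import *
from plant import read_camera
to((0.597,0.001,0.362))
for n in ['wrist','scene','side']:
  c=read_camera(n); cv2.imwrite('pics/%s5.png'%n,c['img'][:,:,::-1]); np.savez('c_%s5.npz'%n,K=c['K'],T=c['T'])
a=cv2.imread('pics/scene5.png')[50:240,200:400]; b=cv2.imread('pics/side5.png')[50:260,130:280]
cv2.imwrite('pics/m5.png',np.hstack([cv2.resize(a,(400,500)),cv2.resize(b,(390,500))]))
to(None)
"
```

```text
t: 7.32
tool_pos: [0.5968, -0.001, 0.5361]
orientation: [0.684, -3.065, 0.001]
force: [0.1, -0.1, -1.5]
opening: 0.0317
t: 7.65
tool_pos: [0.5969, 0.0026, 0.5368]
orientation: [-0.69, 3.065, 0.0]
force: [-0.2, 0.3, -0.8]
opening: 0.0316
t 7.65 gp [0.5969 0.0026 0.3695] yaw 115.39 tilt [ 1.e-04  1.e-04 -1.e+00] F [-0.2  0.3 -0.8] open 0.0316
shift cm [ 0.06 -0.15  0.75]
t 7.80 gp [0.5969 0.0022 0.3695] yaw 115.36 tilt [ 1.e-04  0.e+00 -1.e+00] F [ 0.2 -0.  -1.6] open 0.0316
```

View pics/m5.png

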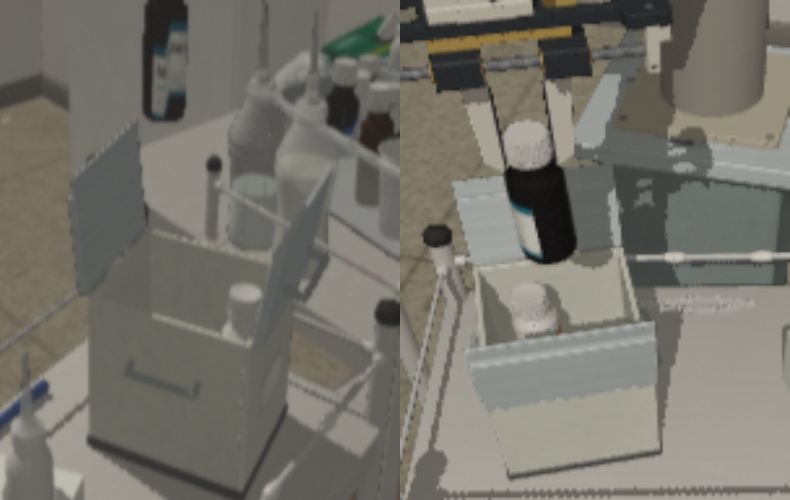

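View pics/wrist5.png

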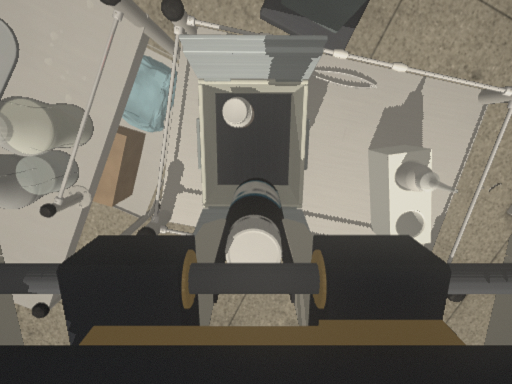

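```bash
python3 -c "
import cv2
a=cv2.imread('pics/wrist5.png')
cv2.imwrite('pics/w5c.png',cv2.resize(a[25:225,165:345],None,fx=3,fy=3,interpolation=2))
"
```

```text
(no output)
```

View pics/w5c.png

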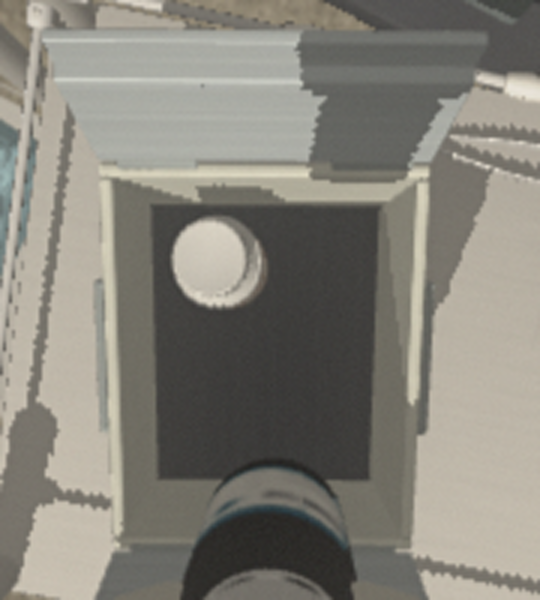

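```bash
cat > fit5.py <<'E'
from h import *
w=loadcam("wrist5")
P=lambda x,y,ox,oy:(ox+x/4-.375,oy+y/4-.375)
w5=lambda x,y:(165+x/3-.33,25+y/3-.33)
sc=lambda x,y:P(x,y,220,90); dc=lambda x,y:P(x,y,130,110)
Cw=[(w,w5(101,168),(-85,-70,134)),(w,w5(428,168),(-85,70,134)),(w,w5(115,548),(85,-70,134)),(w,w5(410,548),(85,70,134)),
(w,w5(151,205),(-79,-64,6)),(w,w5(379,206),(-79,64,6)),(w,w5(158,479),(79,-64,6)),(w,w5(370,479),(79,64,6))]
C=[("scene",sc(415,362),(-85,70,134)),("side",dc(343,178),(-85,70,134)),("side",dc(115,207),(-85,-70,134)),
("scene",sc(97,290),(85,70,134)),("side",dc(402,520),(85,70,0)),("side",dc(168,560),(85,-70,0)),("scene",sc(97,510),(85,70,0)),("scene",sc(405,588),(-85,70,0))]
for n,L in (("wrist",Cw),("all",Cw+C)):
    f=lambda p: np.concatenate([proj(c,W(p,v))-uv for c,uv,v in L])
    r=least_squares(f,[0.55,0,0.4,0],loss="soft_l1"); print(n,r.x.round(4),np.degrees(r.x[2]),f(r.x).round(1))
p=r.x
def inv(q): 
    c,s=np.cos(p[2]),np.sin(p[2]); d=np.array(q[:2])-p[:2]; return np.array([c*d[0]+s*d[1],-s*d[0]+c*d[1]])*1e3
if __name__=="__main__":
    print("hinges",W(p,(85,0,134)),W(p,(-85,0,134)))
    K,T=w; d=T[:3,:3]@np.linalg.inv(K)@np.array([*w5(209,258),1]); o=T[:3,3]; q=o+d*(0.125-o[2])/d[2]; print("stored cap",q,inv(q))
    # leaf angles: front inner edge
    for th in (1.6,1.7,1.8,1.9):
        pts=[(-85+r_*np.cos(th)-t_*np.sin(th), yy, 134+r_*np.sin(th)+t_*np.cos(th)) for r_,t_,yy in ((91,5.5,-70),(91,5.5,70),(91,10,-70))]
        print(th,[((proj(w,W(p,v))-(165-.33,25-.33))*3).round(0) for v in pts], [((proj("scene",W(p,v))-(220-.375,90-.375))*4).round(0) for v in pts])
        pts=[(85-r_*np.cos(th)+t_*np.sin(th), yy, 134+r_*np.sin(th)+t_*np.cos(th)) for r_,t_,yy in ((92,0,70),(92,0,-70))]
        print("  rear",[((proj("scene",W(p,v))-(220-.375,90-.375))*4).round(0) for v in pts],[((proj("side",W(p,v))-(130-.375,110-.375))*4).round(0) for v in pts])
E
python3 fit5.py; python3 -c "
from h import *
to((0.597,0.001,0.362))"
```

```text
wrist [ 0.5683 -0.0133  0.4379 -0.0047] 25.091197800181035 [-0.5 -0.8  0.2 -0.4  0.1  0.1  0.2  0.4  0.6  0.9 -0.8  0.9  0.7 -0.4
 -0.8 -0.2]
all [ 0.5678 -0.0138  0.4364  0.001 ] 25.004235303054177 [-1.4 -2.1  1.  -1.4 -0.8  0.7  0.7  1.2  0.1  0.2 -0.5  0.3  0.1 -0.2
 -0.7  0.2  1.1  0.9 -0.1 -1.6 -1.2 -0.3 -1.7 -0.3 -0.3  0.4  0.4  1.
 -0.7  1.5 -1.2  3.9]
hinges [0.64487188 0.02212684 0.13497062] [ 0.49080487 -0.04972965  0.13497062]
stored cap [ 0.53555696 -0.0554224   0.125     ] [-46.84846731 -24.07525357]
1.6 [array([40., 93.]), array([486.,  95.]), array([39., 77.])] [array([547.,  80.]), array([452., 186.]), array([556.,  81.])]
  rear [array([ 82., 112.]), array([210.,  21.])] [array([387., 280.]), array([ 96., 327.])]
1.7 [array([39., 62.]), array([487.,  65.]), array([39., 47.])] [array([565.,  85.]), array([472., 192.]), array([574.,  88.])]
  rear [array([ 65., 110.]), array([194.,  20.])] [array([391., 295.]), array([ 98., 342.])]
1.8 [array([39., 33.]), array([488.,  36.]), array([39., 18.])] [array([583.,  92.]), array([492., 201.]), array([591.,  96.])]
  rear [array([ 48., 110.]), array([179.,  21.])] [array([394., 311.]), array([100., 359.])]
1.9 [array([40.,  5.]), array([487.,   8.]), array([41., -8.])] [array([600., 101.]), array([511., 211.]), array([608., 105.])]
  rear [array([ 32., 112.]), array([164.,  23.])] [array([398., 329.]), array([102., 377.])]
t 7.80 gp [0.5969 0.0022 0.3695] yaw 115.36 tilt [ 1.e-04  0.e+00 -1.e+00] F [ 0.2 -0.  -1.6] open 0.0316
shift cm [ 0.04 -0.11  0.75]
```

```bash
python3 -m creep '[[[0,0,1],[0,0,0]],[[0,0,2],[0,0,0]],[[0,0,3],[0,0,0]],[[0,0,3],[0,0,0]],[[0,0,3],[0,0,0]],[[0,0,3],[0,0,0]],[[0,0,2.5],[0,0,0]],[[0,0,2],[0,0,0]],[[0,0,2],[0,0,0]],[[0,0,1],[0,0,0]],[[0,0,0.5],[0,0,0]],[[0,0,0],[0,0,0]]]'
python3 -m creep '[[[0,0,0],[0,0,0]],[[0,0,0],[0,0,0]],[[0,0,0],[0,0,0]],[[0,0,0],[0,0,0]]]'
python3 -c "
from h import *
from plant import read_camera
to((0.597,0.001,0.1145))
for n in ['wrist','scene','side']:
  c=read_camera(n); cv2.imwrite('pics/%s6.png'%n,c['img'][:,:,::-1])
a=cv2.imread('pics/scene6.png')[30:240,200:400]; b=cv2.imread('pics/side6.png')[50:260,130:280]
cv2.imwrite('pics/m6.png',np.hstack([cv2.resize(a,(400,500)),cv2.resize(b,(390,500))]))
to(None)
"
```

```text
t: 8.8
tool_pos: [0.5965, 0.0016, 0.3054]
orientation: [0.688, -3.063, -0.001]
force: [-0.2, -0.4, -1.7]
opening: 0.0315
t: 9.13
tool_pos: [0.5974, 0.0014, 0.3081]
orientation: [-0.687, 3.063, -0.001]
force: [0.4, 0.5, -1.6]
opening: 0.031
t 9.13 gp [0.5977 0.0014 0.1408] yaw 115.30 tilt [ 2.1e-03 -2.0e-04 -1.0e+00] F [ 0.4  0.5 -1.6] open 0.0310
shift cm [ 0.09 -0.    2.63]
t 9.28 gp [0.5972 0.0015 0.14  ] yaw 115.30 tilt [ 9.e-04 -0.e+00 -1.e+00] F [ 0.1 -0.  -1.8] open 0.0318
```

View pics/m6.png

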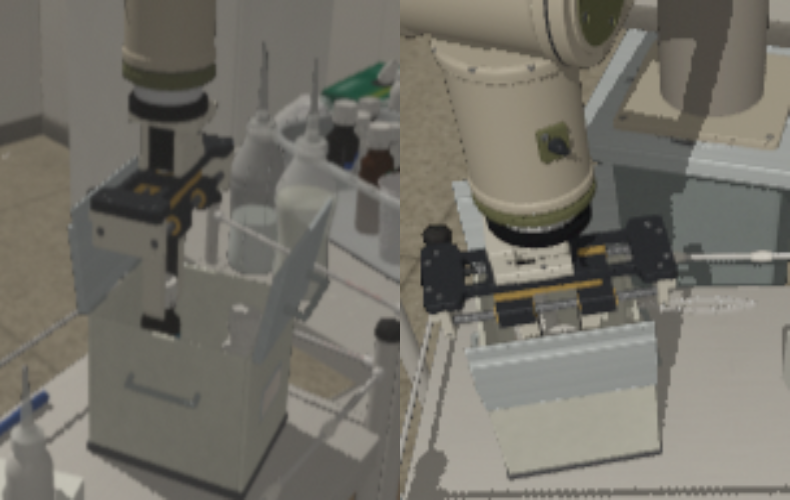

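View pics/wrist6.png

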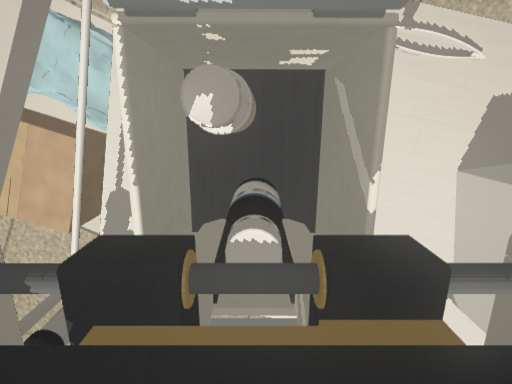

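```bash
python3 -m creep '[[[0,0,0.5],[0,0,0]],[[0,0,0.5],[0,0,0]],[[0,0,0.5],[0,0,0]],[[0,0,0.4],[0,0,0]],[[0,0,0],[0,0,0]],[[0,0,0],[0,0,0]],[[0,0,0],[0,0,0]],[[0,0,0],[0,0,0]]]'
python3 -c "
from h import *
to((0.597,0.001,0.1145))"
```

```text
t: 9.95
tool_pos: [0.5971, 0.0015, 0.2881]
orientation: [-0.688, 3.065, -0.0]
force: [0.5, 0.5, -0.3]
opening: 0.0314
t 9.95 gp [0.5972 0.0015 0.1208] yaw 115.30 tilt [ 5.e-04 -0.e+00 -1.e+00] F [ 0.5  0.5 -0.3] open 0.0314
shift cm [ 0.04 -0.03  0.63]
```

```bash
python3 -m creep '[[[0,0,0.15],[0,0,0]],[[0,0,0.15],[0,0,0]],[[0,0,0.1],[0,0,0]],[[0,0,0],[0,0,0]],[[0,0,0],[0,0,0]],[[0,0,0],[0,0,0]]]'
python3 -c "
from h import *
to((0.597,0.001,0.1145))"
python3 -m creep '[[[0,0,0.1],[0,0,0]],[[0,0,0],[0,0,0]],[[0,0,0],[0,0,0]],[[0,0,0],[0,0,0]]]'
python3 -m creep '[[[0,0,0.1],[0,0,0]],[[0,0,0],[0,0,0]],[[0,0,0],[0,0,0]],[[0,0,0],[0,0,0]]]'
```

```text
t: 10.45
tool_pos: [0.5969, 0.0015, 0.2838]
orientation: [-0.688, 3.065, 0.0]
force: [0.3, -0.2, -0.9]
opening: 0.0318
t 10.45 gp [0.5969 0.0015 0.1165] yaw 115.30 tilt [ 0.  0. -1.] F [ 0.3 -0.2 -0.9] open 0.0318
shift cm [ 0.02 -0.05  0.2 ]
t: 10.78
tool_pos: [0.5969, 0.0015, 0.2827]
orientation: [0.688, -3.065, -0.0]
force: [-0.7, -0.1, -0.8]
opening: 0.0318
t: 11.12
tool_pos: [0.5971, 0.0015, 0.282]
orientation: [-0.688, 3.065, -0.0]
force: [-0.8, 0.7, 0.5]
opening: 0.0318
```

```bash
python3 -m creep '[[[0,0,0.06],[0,0,0]],[[0,0,0],[0,0,0]],[[0,0,0],[0,0,0]]]'
python3 -m creep '[[[0,0,0.05],[0,0,0]],[[0,0,0],[0,0,0]],[[0,0,0],[0,0,0]]]'
```

```text
t: 11.37
tool_pos: [0.5973, 0.0015, 0.282]
orientation: [-0.688, 3.064, -0.0]
force: [-0.0, 0.4, 5.9]
opening: 0.0316
t: 11.62
tool_pos: [0.5974, 0.0015, 0.2819]
orientation: [-0.688, 3.063, -0.001]
force: [-0.0, 0.3, 7.6]
opening: 0.0317
```

```bash
python3 -m creep '[[[0,0,-0.1],[0,0,0]],[[0,0,0],[0,0,0]],[[0,0,0],[0,0,0]],[[0,0,0],[0,0,0]],[[0,0,0],[0,0,0]],[[0,0,0],[0,0,0]]]' 55
python3 -m creep '[[[0,0,-0.5],[0,0,0]],[[0,0,-1],[0,0,0]],[[0,0,-1.5],[0,0,0]],[[0,0,-2],[0,0,0]],[[0,0,-3],[0,0,0]],[[0,0,-3],[0,0,0]],[[0,0,-3],[0,0,0]],[[0,0,-3],[0,0,0]],[[0,0,-3],[0,0,0]],[[0,0,-2],[0,0,0]],[[0,0,-1],[0,0,0]],[[0,0,0],[0,0,0]]]'
python3 -m creep '[[[0,0,0],[0,0,0]],[[0,0,0],[0,0,0]],[[0,0,0],[0,0,0]]]'
python3 -c "
from h import *
from plant import read_camera
to(None)
for n in ['wrist','scene','side']:
  c=read_camera(n); cv2.imwrite('pics/%s7.png'%n,c['img'][:,:,::-1])
a=cv2.imread('pics/scene7.png')[30:240,200:400]; b=cv2.imread('pics/side7.png')[50:260,130:280]
cv2.imwrite('pics/m7.png',np.hstack([cv2.resize(a,(400,500)),cv2.resize(b,(390,500))]))
"
```

```text
t: 12.12
tool_pos: [0.5968, 0.0015, 0.2813]
orientation: [0.688, -3.065, -0.0]
force: [1.6, -0.2, 0.5]
opening: 0.0507
t: 13.12
tool_pos: [0.597, 0.0015, 0.5157]
orientation: [-0.687, 3.06, -0.003]
force: [-0.2, 0.1, -0.3]
opening: 0.0513
t: 13.37
tool_pos: [0.5968, 0.0015, 0.5092]
orientation: [0.687, -3.062, -0.002]
force: [-0.5, -0.3, 0.5]
opening: 0.0511
t 13.37 gp [0.5962 0.0015 0.3419] yaw 115.30 tilt [-3.6e-03  3.0e-04 -1.0e+00] F [-0.5 -0.3  0.5] open 0.0511
```

View pics/m7.png

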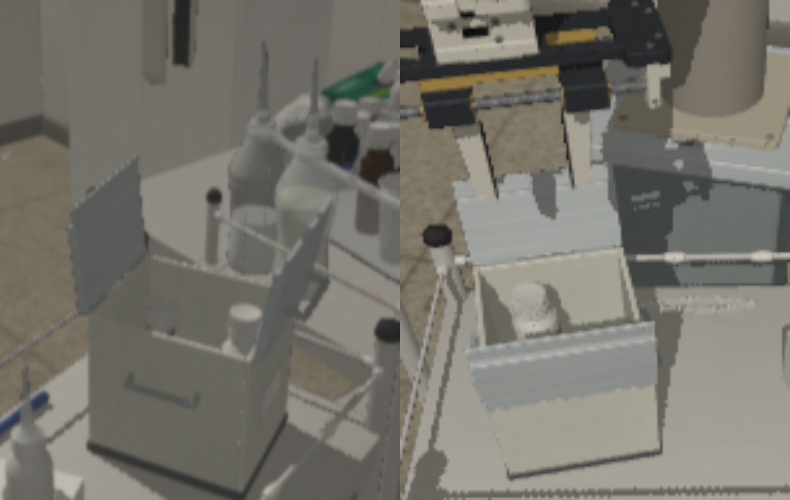

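View pics/wrist7.png

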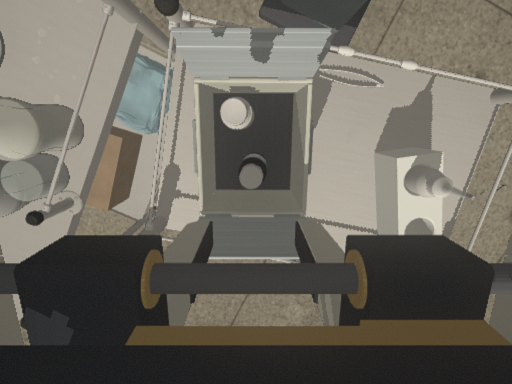

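```bash
cat >> h.py <<'E'
def chest():
    s,Rm,g=state(); c,sn=np.cos(.437),np.sin(.437); d=g[:2]-np.array([.568,-.0136])
    print("t %.2f chest gp x %.1f y %.1f z %.1f tipz %.1f"%(s["t"],1e3*(c*d[0]+sn*d[1]),1e3*(-sn*d[0]+c*d[1]),g[2]*1e3,g[2]*1e3-18.7),"F",s["force"].round(1),"tilt",Rm[:,2].round(3))
E
python3 -m creep '[[[-1,0,0],[0,0,0]],[[-2,0,0],[0,0,0]],[[-3,0,0],[0,0,0]],[[-3,0,0],[0,0,0]],[[-2,0,0],[0,0,0]],[[-0.7,0,0],[0,0,0]],[[0,0,0],[0,0,0]],[[0,0,0],[0,0,0]],[[0,0,0],[0,0,0]]]' 0
python3 -c "
from h import *
chest()"
```

```text
t: 14.27
tool_pos: [0.7024, 0.0512, 0.5114]
orientation: [0.688, -3.065, 0.0]
force: [0.1, 0.1, -0.6]
opening: 0.0008
t 14.27 chest gp x 149.1 y 1.8 z 344.1 tipz 325.4 F [ 0.1  0.1 -0.6] tilt [-0.001 -0.    -1.   ]
```

```bash
python3 -m creep '[[[0,0,1],[0,0,0]],[[0,0,2],[0,0,0]],[[0,0,3],[0,0,0]],[[0,0,3],[0,0,0]],[[0,0,2.5],[0,0,0]],[[0,0,1.5],[0,0,0]],[[0,0,0.8],[0,0,0]],[[0,0,0],[0,0,0]],[[0,0,0],[0,0,0]],[[0,0,0],[0,0,0]],[[0,0,0],[0,0,0]]]'
python3 -c "
from h import *
from plant import read_camera
chest()
for n in ['scene','side']:
  c=read_camera(n); cv2.imwrite('pics/%s8.png'%n,c['img'][:,:,::-1])
a=cv2.imread('pics/scene8.png')[30:240,200:400]; b=cv2.imread('pics/side8.png')[50:260,130:280]
cv2.imwrite('pics/m8.png',np.hstack([cv2.resize(a,(400,500)),cv2.resize(b,(390,500))]))
"
```

```text
t: 15.18
tool_pos: [0.7031, 0.0514, 0.376]
orientation: [-0.687, 3.062, -0.001]
force: [-0.5, -0.3, -0.8]
opening: 0.0003
t 15.18 chest gp x 150.5 y 1.4 z 208.7 tipz 190.0 F [-0.5 -0.3 -0.8] tilt [ 0.004 -0.    -1.   ]
```

View pics/m8.png

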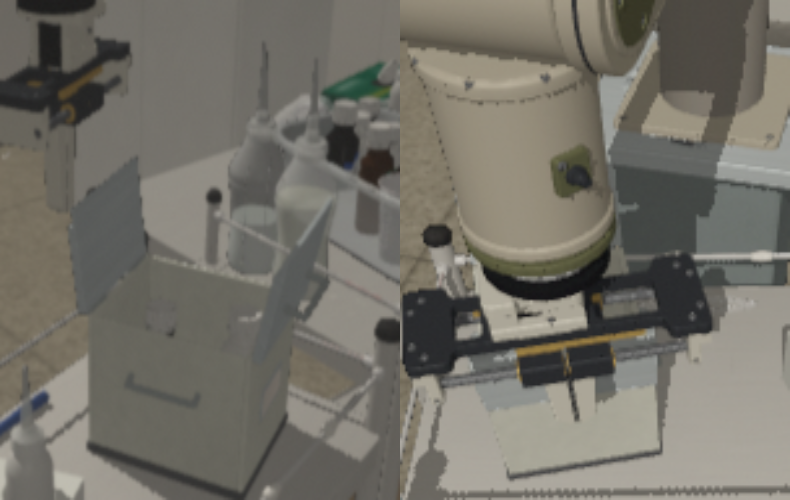

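```bash
python3 -m creep '[[[0.8,0,0],[0,0,0]],[[1,0,0],[0,0,0]],[[1,0,0],[0,0,0]],[[1,0,0],[0,0,0]],[[1,0,0],[0,0,0]],[[1,0,0],[0,0,0]],[[0.8,0,0],[0,0,0]],[[0.8,0,0],[0,0,0]],[[0.6,0,0],[0,0,0]],[[0,0,0],[0,0,0]],[[0,0,0],[0,0,0]],[[0,0,0],[0,0,0]]]'
python3 -c "
from h import *
from plant import read_camera
chest()
for n in ['scene','side']:
  c=read_camera(n); cv2.imwrite('pics/%s9.png'%n,c['img'][:,:,::-1])
a=cv2.imread('pics/scene9.png')[30:240,200:400]; b=cv2.imread('pics/side9.png')[50:260,130:280]
cv2.imwrite('pics/m9.png',np.hstack([cv2.resize(a,(400,500)),cv2.resize(b,(390,500))]))
"
```

```text
t: 16.28
tool_pos: [0.6304, 0.0172, 0.3735]
orientation: [0.688, -3.065, 0.0]
force: [0.2, -1.0, 1.1]
opening: 0.0009
t 16.28 chest gp x 69.5 y 1.5 z 206.2 tipz 187.5 F [ 0.2 -1.   1.1] tilt [-0.001 -0.    -1.   ]
```

View pics/m9.png

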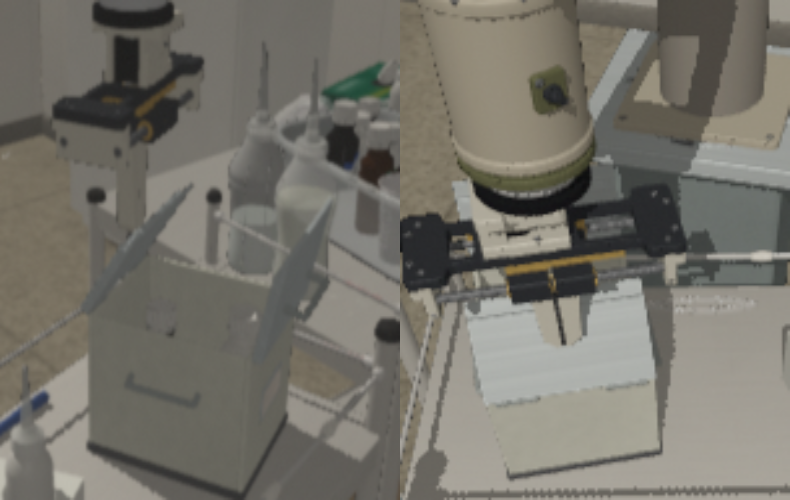

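```bash
python3 -m creep '[[[0.65,0,0.2],[0,0,0]],[[0.65,0,0.25],[0,0,0]],[[0.5,0,0.35],[0,0,0]],[[0.55,0,0.35],[0,0,0]],[[0.45,0,0.45],[0,0,0]],[[0.4,0,0.45],[0,0,0]],[[0.35,0,0.55],[0,0,0]],[[0.3,0,0.55],[0,0,0]],[[0.2,0,0.4],[0,0,0]],[[0.1,0,0.4],[0,0,0]],[[0,0,0],[0,0,0]],[[0,0,0],[0,0,0]]]'
python3 -m creep '[[[0,0,0],[0,0,0]],[[0,0,0],[0,0,0]],[[0,0,0],[0,0,0]]]'
python3 -c "
from h import *
chest()"
```

```text
t: 17.38
tool_pos: [0.5927, -0.0005, 0.3336]
orientation: [0.688, -3.064, -0.0]
force: [-0.0, -0.6, 0.3]
opening: 0.0002
t: 17.63
tool_pos: [0.593, -0.0004, 0.3344]
orientation: [-0.688, 3.065, -0.0]
force: [0.6, 0.6, 0.5]
opening: 0.0006
t 17.63 chest gp x 28.3 y 1.3 z 167.1 tipz 148.4 F [0.6 0.6 0.5] tilt [ 0. -0. -1.]
```

Now press down in small steps until the rim stops it.

```bash
python3 -m creep '[[[0,0,0.2],[0,0,0]],[[0,0,0.1],[0,0,0]],[[0,0,0],[0,0,0]],[[0,0,0],[0,0,0]],[[0,0,0],[0,0,0]]]'
python3 -m creep '[[[0,0,0.15],[0,0,0]],[[0,0,0],[0,0,0]],[[0,0,0],[0,0,0]]]'
python3 -m creep '[[[0,0,0.1],[0,0,0]],[[0,0,0],[0,0,0]],[[0,0,0],[0,0,0]]]'
```

```text
t: 18.05
tool_pos: [0.5928, -0.0004, 0.3311]
orientation: [0.688, -3.065, -0.0]
force: [-0.5, -0.4, 0.3]
opening: 0.0002
t: 18.3
tool_pos: [0.5929, -0.0004, 0.3306]
orientation: [-0.688, 3.065, -0.0]
force: [-3.8, 0.0, 7.0]
opening: 0.0006
t: 18.55
tool_pos: [0.5929, -0.0004, 0.3306]
orientation: [-0.688, 3.065, -0.001]
force: [-5.8, 0.3, 11.5]
opening: 0.0006
```

```bash
python3 -m creep '[[[0,0,-0.5],[0,0,0]],[[0,0,-1.5],[0,0,0]],[[0,0,-2.5],[0,0,0]],[[0,0,-3],[0,0,0]],[[0,0,-3],[0,0,0]],[[0,0,-2.5],[0,0,0]],[[0,0,-1.5],[0,0,0]],[[0,0,-0.5],[0,0,0]],[[0,0,0],[0,0,0]],[[0,0,0],[0,0,0]],[[0,0,0],[0,0,0]]]'
python3 -c "
from h import *
from plant import read_camera
chest()
for n in ['scene','side','wrist']:
  c=read_camera(n); cv2.imwrite('pics/%s10.png'%n,c['img'][:,:,::-1])
a=cv2.imread('pics/scene10.png')[90:240,220:360]; b=cv2.imread('pics/side10.png')[100:260,130:280]
cv2.imwrite('pics/m10.png',np.hstack([cv2.resize(a,(400,500)),cv2.resize(b,(390,500))]))
"
```

```text
t: 19.47
tool_pos: [0.5927, -0.0004, 0.4765]
orientation: [0.687, -3.062, -0.001]
force: [-0.9, -0.2, 0.1]
opening: 0.0004
t 19.47 chest gp x 27.5 y 1.7 z 309.2 tipz 290.5 F [-0.9 -0.2  0.1] tilt [-0.003  0.    -1.   ]
```

View pics/m10.png

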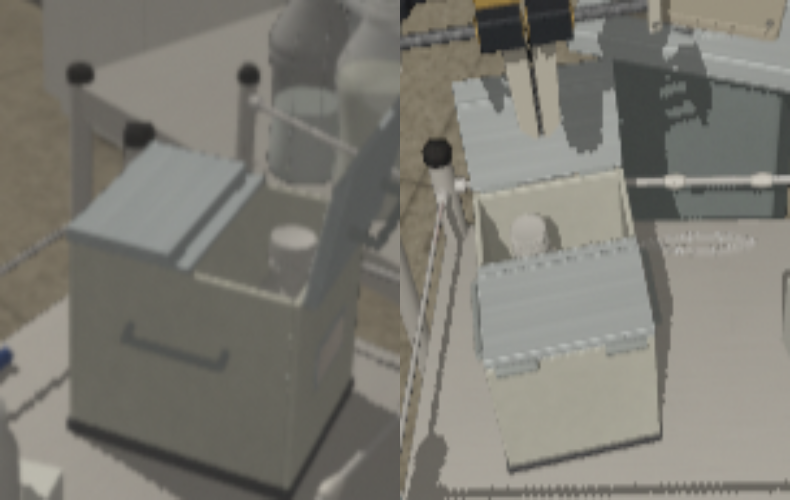

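View pics/wrist10.png

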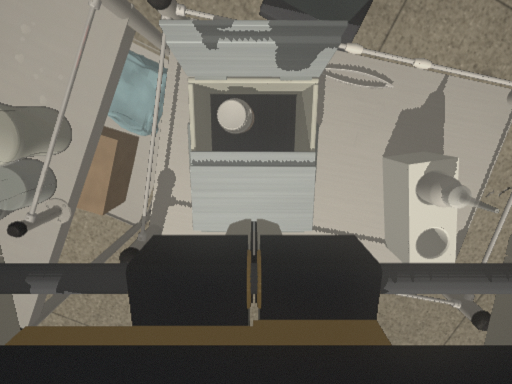

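```bash
python3 -m creep '[[[0.8,0,0],[0,0,0]],[[1.5,0,0],[0,0,0]],[[2,0,0],[0,0,0]],[[2.5,0,0],[0,0,0]],[[2.5,0,0],[0,0,0]],[[2.5,0,0],[0,0,0]],[[2.5,0,0],[0,0,0]],[[2,0,0],[0,0,0]],[[1.2,0,0],[0,0,0]],[[0.8,0,0],[0,0,0]],[[0,0,0],[0,0,0]],[[0,0,0],[0,0,0]]]'
python3 -c "
from h import *
chest()"
```

```text
t: 20.62
tool_pos: [0.4273, -0.0787, 0.4787]
orientation: [-0.687, 3.065, -0.0]
force: [0.4, 1.1, 0.4]
opening: 0.0003
t 20.62 chest gp x -154.9 y 0.5 z 311.4 tipz 292.7 F [0.4 1.1 0.4] tilt [ 0.001 -0.    -1.   ]
```

```bash
python3 -m creep '[[[0,0,0.8],[0,0,0]],[[0,0,1.6],[0,0,0]],[[0,0,2.2],[0,0,0]],[[0,0,2.2],[0,0,0]],[[0,0,1.6],[0,0,0]],[[0,0,0.9],[0,0,0]],[[0,0,0.4],[0,0,0]],[[0,0,0],[0,0,0]],[[0,0,0],[0,0,0]],[[0,0,0],[0,0,0]]]'
python3 -c "
from h import *
from plant import read_camera
chest(); print(read_state()['q'].round(2))
for n in ['scene','side']:
  c=read_camera(n); cv2.imwrite('pics/%s11.png'%n,c['img'][:,:,::-1])
a=cv2.imread('pics/scene11.png')[40:240,200:400]; b=cv2.imread('pics/side11.png')[50:260,130:280]
cv2.imwrite('pics/m11.png',np.hstack([cv2.resize(a,(400,500)),cv2.resize(b,(390,500))]))
"
```

```text
t: 21.45
tool_pos: [0.4279, -0.0787, 0.3829]
orientation: [-0.688, 3.064, -0.001]
force: [-0.7, -0.2, -0.5]
opening: 0.0008
t 21.45 chest gp x -154.2 y 0.1 z 215.6 tipz 196.9 F [-0.7 -0.2 -0.5] tilt [ 0.002 -0.001 -1.   ]
[-0.3  -0.32  1.95  0.    1.51 -2.31]
```

View pics/m11.png

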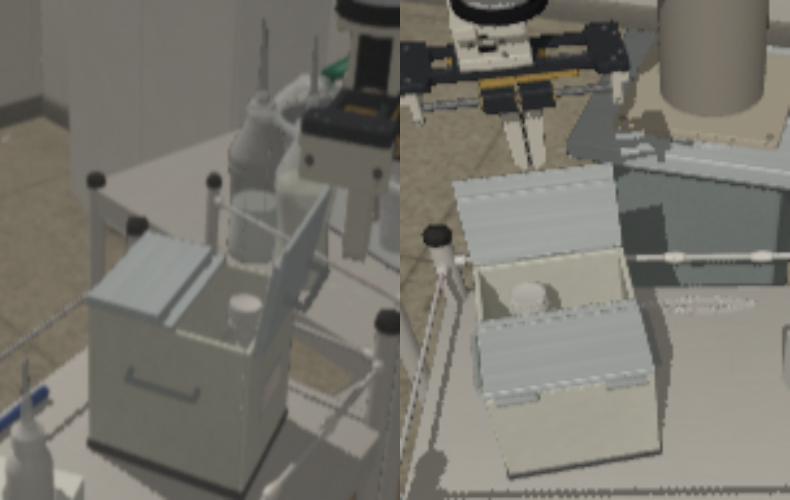

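```bash
python3 -m creep '[[[-0.8,0,0],[0,0,0]],[[-1.1,0,0],[0,0,0]],[[-1.1,0,0],[0,0,0]],[[-1.1,0,0],[0,0,0]],[[-1.1,0,0],[0,0,0]],[[-1.1,0,0],[0,0,0]],[[-1,0,0.1],[0,0,0]],[[-0.8,0,0.1],[0,0,0]],[[-0.5,0,0],[0,0,0]],[[0,0,0],[0,0,0]],[[0,0,0],[0,0,0]],[[0,0,0],[0,0,0]]]'
python3 -c "
from h import *
from plant import read_camera
chest(); print(read_state()['q'].round(2))
for n in ['scene','side']:
  c=read_camera(n); cv2.imwrite('pics/%s12.png'%n,c['img'][:,:,::-1])
a=cv2.imread('pics/scene12.png')[40:240,200:400]; b=cv2.imread('pics/side12.png')[50:260,130:280]
cv2.imwrite('pics/m12.png',np.hstack([cv2.resize(a,(400,500)),cv2.resize(b,(390,500))]))
"
```

```text
t: 22.55
tool_pos: [0.5051, -0.0419, 0.3797]
orientation: [-0.688, 3.065, 0.0]
force: [-0.5, 0.5, -0.4]
opening: 0.0005
t 22.55 chest gp x -68.9 y 1.0 z 212.4 tipz 193.7 F [-0.5  0.5 -0.4] tilt [ 0.  0. -1.]
[-0.18 -0.11  1.78  0.    1.48 -2.2 ]
```

View pics/m12.png

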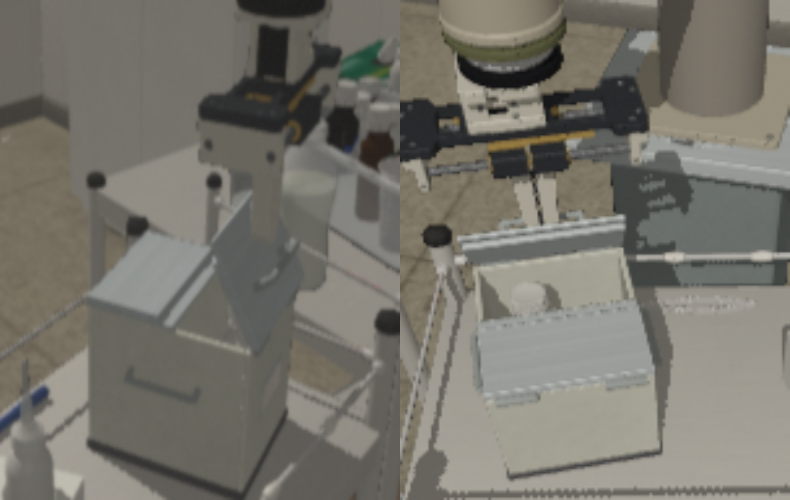

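```bash
python3 -m creep '[[[-0.75,0,0.3],[0,0,0]],[[-0.75,0,0.3],[0,0,0]],[[-0.65,0,0.35],[0,0,0]],[[-0.6,0,0.35],[0,0,0]],[[-0.55,0,0.5],[0,0,0]],[[-0.55,0,0.5],[0,0,0]],[[-0.4,0,0.6],[0,0,0]],[[-0.4,0,0.6],[0,0,0]],[[-0.25,0,0.5],[0,0,0]],[[-0.2,0,0.5],[0,0,0]],[[0,0,0],[0,0,0]],[[0,0,0],[0,0,0]]]'
python3 -m creep '[[[0,0,0],[0,0,0]],[[0,0,0],[0,0,0]]]'
python3 -c "
from h import *
chest()"
```

```text
t: 23.65
tool_pos: [0.5512, -0.02, 0.3342]
orientation: [0.688, -3.065, -0.001]
force: [-1.2, -1.2, 1.0]
opening: 0.0004
t: 23.82
tool_pos: [0.5513, -0.0202, 0.3351]
orientation: [-0.688, 3.065, -0.0]
force: [0.6, -0.1, 0.0]
opening: 0.0003
t 23.82 chest gp x -17.8 y 1.0 z 167.8 tipz 149.1 F [ 0.6 -0.1  0. ] tilt [ 0.001 -0.    -1.   ]
```

```bash
python3 -m creep '[[[0,0,0.2],[0,0,0]],[[0,0,0.15],[0,0,0]],[[0,0,0],[0,0,0]],[[0,0,0],[0,0,0]],[[0,0,0],[0,0,0]]]'
python3 -m creep '[[[0,0,0.15],[0,0,0]],[[0,0,0],[0,0,0]],[[0,0,0],[0,0,0]]]'
python3 -m creep '[[[0,0,0.1],[0,0,0]],[[0,0,0],[0,0,0]],[[0,0,0],[0,0,0]]]'
```

```text
t: 24.23
tool_pos: [0.5512, -0.0201, 0.3311]
orientation: [0.688, -3.065, -0.0]
force: [-0.8, 0.8, 0.5]
opening: 0.0004
t: 24.48
tool_pos: [0.5513, -0.0201, 0.3306]
orientation: [-0.688, 3.065, -0.0]
force: [-3.4, 0.2, 6.8]
opening: 0.0008
t: 24.73
tool_pos: [0.5513, -0.0201, 0.3305]
orientation: [-0.688, 3.065, -0.001]
force: [-6.1, 0.6, 13.1]
opening: 0.0005
```

Stopped at tip z 144.5 mm, as with the rear leaf. Lift away and check.

```bash
python3 -m creep '[[[0,0,-0.5],[0,0,0]],[[0,0,-1.5],[0,0,0]],[[0,0,-2.5],[0,0,0]],[[0,0,-3.5],[0,0,0]],[[0,0,-4],[0,0,0]],[[0,0,-4],[0,0,0]],[[0,0,-3],[0,0,0]],[[0,0,-1.5],[0,0,0]],[[0,0,-0.5],[0,0,0]],[[0,0,0],[0,0,0]],[[0,0,0],[0,0,0]],[[0,0,0],[0,0,0]]]'
python3 -c "
from h import *
from plant import read_camera
chest()
for n in ['scene','side','wrist']:
  c=read_camera(n); cv2.imwrite('pics/%s13.png'%n,c['img'][:,:,::-1])
a=cv2.imread('pics/scene13.png')[90:240,220:360]; b=cv2.imread('pics/side13.png')[100:260,130:280]
cv2.imwrite('pics/m13.png',np.hstack([cv2.resize(a,(400,500),interpolation=2),cv2.resize(b,(390,500),interpolation=2)]))
w=cv2.imread('pics/wrist13.png'); cv2.imwrite('pics/f13.png',np.vstack([np.hstack([cv2.imread('pics/scene13.png'),cv2.imread('pics/side13.png')])])[:, ::1] if 0 else cv2.resize(np.hstack([cv2.imread('pics/scene13.png')[:, 80:420],cv2.imread('pics/side13.png')[:,100:400]]),(800,480)))
"
```

```text
t: 25.73
tool_pos: [0.5512, -0.0201, 0.5362]
orientation: [0.687, -3.062, -0.002]
force: [0.1, -0.2, -0.1]
opening: 0.0003
t 25.73 chest gp x -18.5 y 1.5 z 368.9 tipz 350.2 F [ 0.1 -0.2 -0.1] tilt [-0.004  0.    -1.   ]
```

View pics/m13.png

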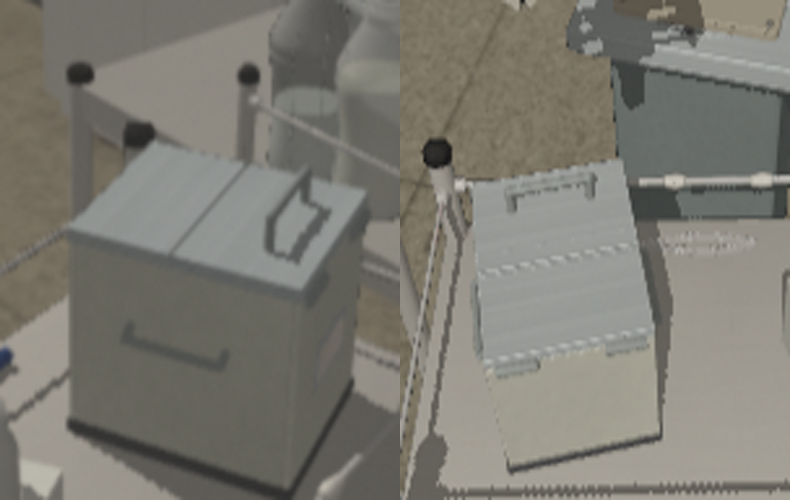

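View pics/f13.png

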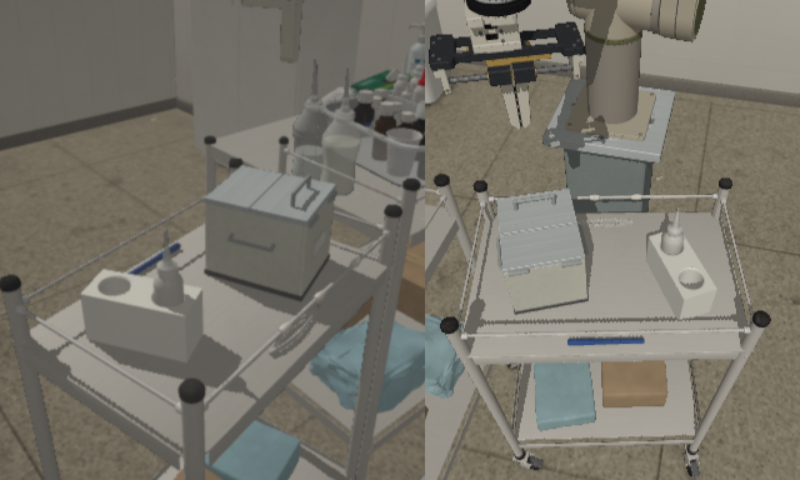

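View pics/wrist13.png

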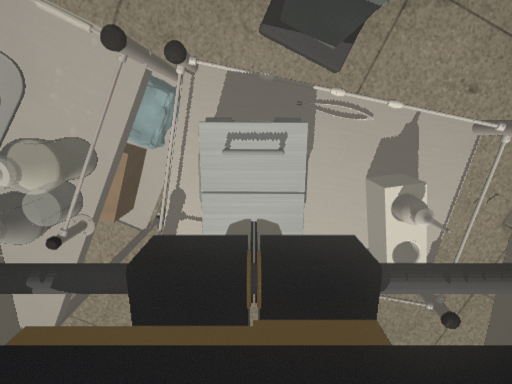

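The chest is shut with both leaves flush. The pen, forceps and spout bottle are where they were, and the robot is clear of everything.

```bash
python3 -c "
from plant import *
print(close_job())"
```

```text
the job is handed in; nothing more can be done
None
```

The job is done and handed in at about 26 s of the 72 s allowed.

- **Bottle:** I gripped the screw-cap bottle by its cap (the jaws stopped at 32 mm) and lifted it straight out of its pocket. I set it down in the chest's rear half at about chest x 33, y 2 mm, with up to 7.6 N of contact force. The picture after release showed it upright, with the stored bottle undisturbed. I could not see either bottle once the lid was shut.
- **Lid:** I shut the rear leaf first, while the front leaf stood open at about 1.75 rad, and then the front leaf over it. Each stopped firmly with the fingertip at z of about 144.5 mm (a shut leaf's top is 144 mm), pressed with 13–14 N. All three cameras show the leaves flush with a single seam.
- **Everything else:** The spout bottle is in its pocket, and the pen and forceps look unmoved.

**Disagreements:**
- The cap and pocket-centre measurements differed by about 4 mm; I used the cap.
- The chest's lower front corner fitted the camera images about 4 pixels off, probably because of its foot.
- The lowering move into the chest came up about 1 cm short, so I finished it in small steps.

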